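# Open the workshop's three-dial lock box

## Task

Open the grey steel lock box that keeps the gas lighters: turn its three dials so that, read from left to right as seen from the robot's side, the numerals 4, 7 and 2 stand squarely at the white index marks; then push the bolt's thumb lug all the way along its slot to free the lid; then swing the lid up by its bow handle until it is nearly upright and let go. Leave the candle cans around the box standing where they are.

Things in the scene. Friction and masses are not known exactly. Their poses are not given: they have to be found in the camera images.
- lockbox: Grey steel lock box bolted to the table (place and yaw vary): 230 mm deep (own x), 350 wide (own y), 120 high to the rim. Origin: centre of its underside, z = 0 on the table. Own +x points away from the robot to the hinge, own +y to the robot's left. Sizes below are in this frame, in mm, lid shut. Lid plate top z = 128. On it a flat lock case: x -58 to 72, y -152 to 142, top z = 142.
- lid (a joint): Lid angle, rad: 0 shut, grows as it opens up and away from the robot; 1.57 upright, stop at 1.8. A stiff stay holds it at any angle where it is left; lifting by the handle takes 10 to 14 N. With the bolt shot it has about 2 mm of play.
- lid_hinge (a point): Middle of the lid's hinge line, which is the far top edge of the box, along own y: x = 115, y = 0, z = 120. Axes: the lid's, parallel to the box's when shut.
- lid_handle (a point): Middle of the lid's bow handle: round steel bar, 10 mm thick, along own y, straight for 104 mm, on legs 120 mm apart, near the lid's front edge: x = -92, y = 0, z = 164 (36 above the lid plate). From lid_hinge, in the lid's axes: x = -207, z = 44. The lock case begins 34 mm behind it. The bar may turn between the fingers as the lid swings.
- dial_left (a joint): Left dial's angle, rad: grows counter-clockwise from above, turns endlessly (may read beyond a turn). 0 = numeral 0 at its index mark, numeral n at the mark at n x 0.6283 plus whole turns: code numeral 4 at 2.513. Stays where it is left (friction 0.035 N m, no clicks). Each dial frees the bolt within about 0.13 rad (7 deg) of its code numeral; once the bolt is drawn the dials are held.
- dial_middle (a joint): Middle dial's angle, read and working as dial_left. Code numeral 7 at 4.398.
- dial_right (a joint): Right dial's angle, read and working as dial_left. Code numeral 2 at 1.257.
- dial_left_wing (a point): On the left dial's axis (x = 22, y = 95), z = 158, half way up its wing; turns with the dial, own x towards numeral 0. Dial: black disc, 76 mm across, top z = 148, white numerals 0 to 9 clockwise round the rim, heads outward. Wing to turn it by: aluminium bar across the axis, 12 mm thick, z 148 to 168.
- dial_middle_wing (a point): The same on the middle dial (x = 22, y = 0). On each dial the wing's pointed end is 21 mm from the axis on numeral 0's side (full thickness up to 15 mm), its blunt end 25 mm from the axis on numeral 5's side. Round hub under the wing's middle: radius 12, z 148 to 152. Push a flank near an end, or pinch it.
- dial_right_wing (a point): The same on the right dial (x = 22, y = -95). All dials are alike.
- dial_left_code (a point): Centre of numeral 4 on the left dial's top face, 31 mm from the axis.
- dial_middle_code (a point): Centre of numeral 7 on the middle dial's top face, 31 mm from the axis.
- dial_right_code (a point): Centre of numeral 2 on the right dial's top face, 31 mm from the axis.
- dial_left_index (a point): Where the left dial's numeral stands when it is at the index mark: 31 mm from the axis on the side away from the robot (box +x). The mark is a short white line on the lock case just beyond the dial there.
- dial_middle_index (a point): The same for the middle dial.
- dial_right_index (a point): The same for the right dial.
- bolt (a joint): How far the bolt is drawn, m: 0 shot (locked), grows towards box -y (the robot's right), stop at 0.026 fully drawn. Blocked after about 2 mm while any dial is off its code numeral; otherwise slides with 2 N of friction and stays where it is left.
- bolt_lug (a point): Centre of the bolt's upright steel thumb lug: 18 mm (x) by 10 mm (y), z 142 to 164, in a dark slot in front of the left dial: x = -38, y = 105 when shot. Push it 26 mm towards box -y. On its +y side there is free space for 66 mm.
- keeper (a point): Top of the steel keeper staple outside the box's left wall: x = -38, y = 181, z = 150; 36 mm (x) by 8 mm (y). The bolt's round nose, 12 mm thick, runs along y into it and holds the lid shut.
- can_a: Candle can: tin 74 mm across, 85 high, cardboard star in wax, about 0.3 kg, standing left of the box. Origin: centre of its underside. A bystander.
- can_b: Candle can like can_a, standing right of the box, nearer the robot. A bystander.
- can_c: Larger candle can, 84 mm across, 105 high, standing right of the box, farther away. A bystander.
- can_d: Wide candle can, 100 mm across, 75 high, standing in front of the box on the left. A bystander.

How it is judged:
By the outcome, as a careful person would: the job done as asked, in the order asked, and still so for the second after the job is handed in, with the robot touching nothing.
It also fails if it takes over 64 s, if anything falls off the work surface, if the arm or the gripper's body presses on something with over 40 N, if the wrist force passes 120 N, or if a joint passes its speed limit or range.

## Robot

A 6-joint arm with a two-finger parallel gripper is mounted at the origin on the work surface. World frame = base frame: x ahead of the robot, y to its left, z up, the work surface at z = 0. Lengths are in m, angles in rad, forces in N, time in s.
With the tool pointing down it reaches from about 0.275 to 0.85 m from the base axis. Payload 19 kg.
Tool frame: the origin (TCP) lies midway between the tips of the shut fingers; the grasp point (between the pads) lies 19 mm behind it; z points along the fingers, y is the direction in which the jaws open and shut (so a half turn about z gives the same grasp; the last joint's range is limited). The gripper opens to 85 mm and grips with 20 to 120 N. Pads are 22 mm wide; open, the fingers measure 114 mm over their backs; the gripper's body (76 mm by 85 mm) begins 54 mm behind the grasp point. The pads swing forward as they close: fully open they stand 13 mm farther back than shut.
Start: joints at [1.13, 0.15, 1.437, -0, 1.554, -0.134], TCP at [0.174, 0.548, 0.231] pointing down, gripper open.
Joint ranges: [-2.8, 2.8], [-0.68, 2.1], [0.12, 2.68], [-1.39, 4.53], [0.16, 2.79], [-2.81, 2.81]. Speed limits (rad/s): [1.89, 1.89, 2.22, 3.01, 3.01, 3.01].

## Interface

Orientations are given as a rotation vector (axis times angle).
In Python, from rig import readout, vision, arm gives the robot as it stands.
- The arm moves only by the tool drive_tool, never from a script. Its argument "series" is a list of rows, each an object with "hand": the opening, from -1 (shut) to 1 (fully open); "translation": the shift along the tool's x, y, z in mm, a list of three; "roll": the turn about the tool's z in rad. A call has 1 to 20 rows; each row is the pose to reach, as a shift and turn from the pose commanded when the call began, along the tool's axes at that moment; what a row does not reach only later rows make up. A row lasts 1/10 s, in which the tool goes at most 50 mm and 8.59 degrees, less where a joint would pass 70% of its speed; a pose out of reach is approached as far as the arm can. A call with a gripper value outside its range is refused whole. The fingers move at their own pace and stop on an object; "newtons" is the grip in N (left out, the last holds). Time passes only in rows, so rows that repeat a pose let the fingers close. It gives the time, the measured TCP pose, the force and the opening at its end, in the units of the state.
- readout.observe(): the state, without advancing time (a new reading comes with each control period).
- vision.capture(name): name is "scene" or "top"; returns the picture (420x560x3 uint8, red, green, blue); there is no depth.
- vision.camera_params(name): a dict with "fx", "fy", "cx", "cy" (pixels), "R" (3x3) and "t" (3): a world point X has camera coordinates R X + t. Camera axes: x right, y down, z forward; pixel columns grow to the right and rows downward; lengths in m; the calibration is good to about 2 mm. A picture is of the moment at which its call begins. camera_params takes no time and is no camera call.
- arm.sign_off(): hands the job in, once; it reports no verdict.
The state is a dict: "time": time; "joints": joint angles; "qd": joint speeds; "effort": joint torques, N m; "position": TCP position; "tcp_rot": TCP orientation; "contact_force": force on the tool from outside, world axes, zero at the start; "moment": the same for the moment, N m; "gripper_width": finger opening in m.
Only numpy, scipy, OpenCV 4.12 (cv2) and the standard library are available. Lean on these libraries where they do the work, as an engineer would, in place of code of your own. Each camera call takes 0.05 s, during which the arm holds its last target.

## Working session

There is one attempt and no reset: what is moved stays moved. The work goes in short steps, Python scripts to look and compute and a tool call to move; the robot and the scene stay as the last step left them, time stands still between calls to the robot, and variables do not carry over. Pictures are saved under pics/ and viewed, and the job is handed in when it is done.

Besides the shell and the picture viewer there is one more tool, called after "Emit:" as name(argument=value, ...) on one line, values as JSON. drive_tool: Moves the arm, as the interface text tells. Its arguments: {"type":"object","properties":{"series":{"type":"array"},"newtons":{"type":"number"}},"required":["series"]}

```bash
ls; mkdir -p pics
python3 - <<'E'
from rig import readout, vision, arm
import cv2
s=readout.observe(); print(s)
for n in("scene","top"):
    im=vision.capture(n); cv2.imwrite(f"pics/{n}0.png",im[:,:,::-1])
    print(n,vision.camera_params(n))
E
```

```text
pics
{'time': 0.0, 'joints': array([ 1.12998747e+00,  1.50999327e-01,  1.43802542e+00, -2.28750187e-05,
        1.55378126e+00, -1.33974704e-01]), 'qd': array([ 0.00059931,  0.00204756, -0.00195357,  0.00011444,  0.00177098,
        0.00023992]), 'effort': array([-1.68154904e-03, -7.13058400e+01, -5.70851290e+01, -2.74683398e-04,
        9.09758237e-03,  7.24954901e-06]), 'position': array([0.1735831 , 0.54792167, 0.23067066]), 'tcp_rot': array([-4.80035586e-01, -3.10437495e+00,  1.83774578e-03]), 'contact_force': array([-0.12488569, -0.12095783,  0.71787368]), 'moment': array([-0.00809834, -0.01820556,  0.04162697]), 'gripper_width': 0.08514730441265084}
scene {'fx': 427.9154597032157, 'fy': 427.9154597032157, 'cx': 284.29901670139424, 'cy': 209.73108678581713, 'R': array([[-0.55626891,  0.8309976 ,  0.00280769],
       [ 0.62152898,  0.41828879, -0.66237166],
       [-0.55160369, -0.3667117 , -0.74917014]]), 't': array([ 0.2732743 , -0.27046913,  1.44312904])}
top {'fx': 427.65158004944425, 'fy': 427.65158004944425, 'cx': 282.49545205976, 'cy': 208.82818645669929, 'R': array([[ 4.17632309e-03, -9.99394281e-01, -3.45489556e-02],
       [-9.92652011e-01,  3.49498724e-05, -1.21004069e-01],
       [ 1.20931982e-01,  3.48004424e-02, -9.92050596e-01]]), 't': array([0.0302786 , 0.54269816, 0.93687762])}
```

View pics/scene0.png

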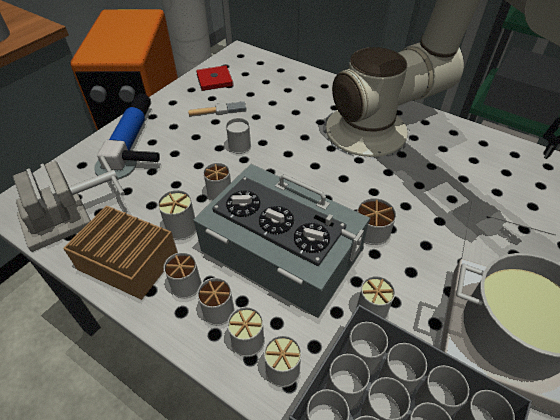

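View pics/top0.png

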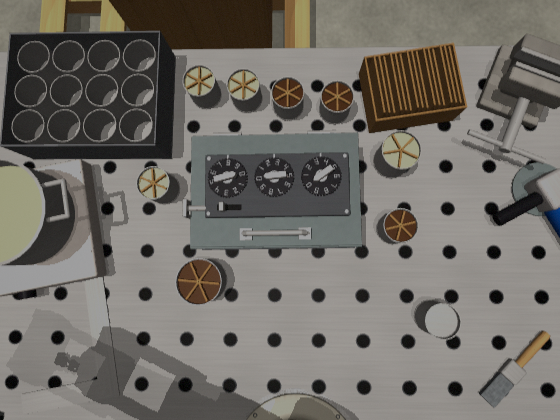

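The top view shows the box clear of the arm: dials at about (228,178), (274,176) and (322,175), the lug near (222,207) and the handle near (275,233). I'll enlarge it to read the dials.

Run:
```python
import cv2
im=cv2.imread("pics/top0.png")
c=im[125:255,175:370]; cv2.imwrite("pics/top0z.png",cv2.resize(c,None,fx=4,fy=4,interpolation=cv2.INTER_CUBIC))
c=im[150:205,200:350]; cv2.imwrite("pics/top0zz.png",cv2.resize(c,None,fx=5.3,fy=5.3,interpolation=cv2.INTER_LANCZOS4))
```

```text
(no output)
```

View pics/top0z.png

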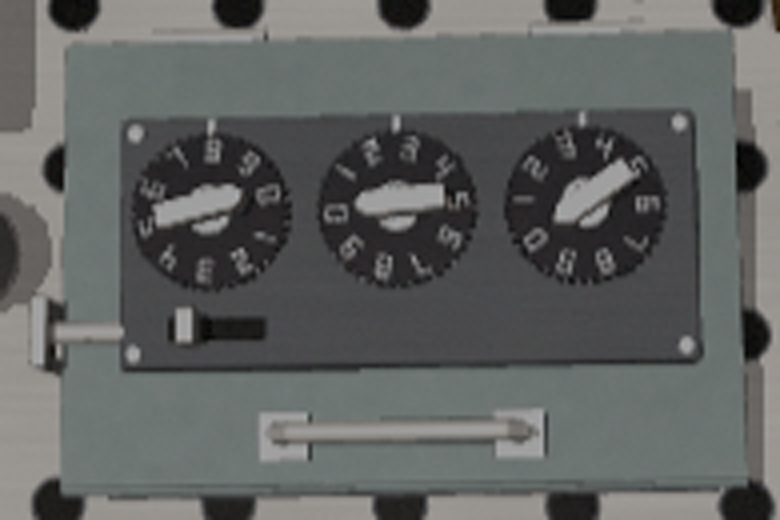

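View pics/top0zz.png

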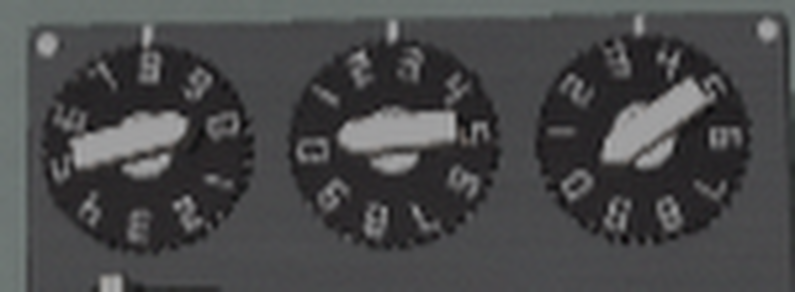

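```bash
cat > h.py <<'E'
import numpy as np, cv2
from rig import readout, vision, arm
from scipy.spatial.transform import Rotation as Ro
def P(n): return vision.camera_params(n)
def ray(n,uv,z):
    c=P(n); uv=np.atleast_2d(uv).astype(float)
    d=np.c_[(uv[:,0]-c['cx'])/c['fx'],(uv[:,1]-c['cy'])/c['fy'],np.ones(len(uv))]@c['R']
    o=-c['R'].T@c['t']; return o+d*((z-o[2])/d[:,2])[:,None]
def proj(n,X):
    c=P(n); q=np.atleast_2d(X)@c['R'].T+c['t']
    return np.c_[q[:,0]/q[:,2]*c['fx']+c['cx'],q[:,1]/q[:,2]*c['fy']+c['cy']]
E
python3 - <<'E'
from h import *
im=cv2.imread("pics/top0.png"); g=im.max(2).astype(int); 
hsv=cv2.cvtColor(im,cv2.COLOR_BGR2HSV)
print(im[210,300],im[225,210],im[178,274],im[150,250],im[195,250])
# case: dark, not green
sub=np.zeros(g.shape,np.uint8); sub[145:222,195:360]=1
m=((g<92)&(sub>0)).astype(np.uint8)
m=cv2.morphologyEx(m,cv2.MORPH_OPEN,np.ones((3,3)))
cs,_=cv2.findContours(m,cv2.RETR_EXTERNAL,cv2.CHAIN_APPROX_NONE)
c=max(cs,key=cv2.contourArea); c=cv2.convexHull(c)
print(cv2.minAreaRect(c),cv2.boundingRect(c))
W=ray("top",c[:,0],.142)[:,:2]
r=cv2.minAreaRect((W*1000).astype(np.float32)); print(r)
# lid+front: greenish
d=im.astype(int)
gm=((d[:,:,1]-d[:,:,2]>8)&(g>60)).astype(np.uint8)
gm[:, :150]=0
gm=cv2.morphologyEx(gm,cv2.MORPH_OPEN,np.ones((3,3)))
cs,_=cv2.findContours(gm,cv2.RETR_EXTERNAL,cv2.CHAIN_APPROX_NONE)
c=max(cs,key=cv2.contourArea); print(cv2.boundingRect(c))
W=ray("top",cv2.convexHull(c)[:,0],.128)[:,:2]
r=cv2.minAreaRect((W*1000).astype(np.float32)); print(r)
# marks/ dials
for n,cc in dict(L=(228,178),M=(274,176),R=(322,175)).items():
    print(n,ray("top",cc,.150))
print(ray("top",[(228,156.7),(274,155.7),(321,154.5)],.142))
E
```

```text
[76 74 75] [115 118 110] [58 59 61] [109 112 104] [76 75 74]
((277.09185791015625, 184.796142578125), (64.00714111328125, 144.9704132080078), 88.8426742553711) (205, 152, 146, 66)
((579.10693359375, 39.52818298339844), (131.69680786132812, 293.949462890625), 0.9142218828201294)
(548, 208, 12, 21)
((513.3388061523438, -513.5342407226562), (21.49140739440918, 40.508148193359375), 85.85747528076172)
L [[0.59120587 0.13779393 0.15      ]]
M [[0.59506046 0.04472427 0.15      ]]
R [[ 0.59683627 -0.05174192  0.15      ]]
[[ 0.63721822  0.13999397  0.142     ]
 [ 0.63889664  0.04544765  0.142     ]
 [ 0.64097119 -0.05047219  0.142     ]]
```

```bash
cat >> h.py <<'E'
PSI=0.0183; O=np.array([.5720,.0444])
def b2w(p):
    p=np.atleast_2d(p)/1000.; c,s=np.cos(PSI),np.sin(PSI)
    return np.c_[O[0]+c*p[:,0]-s*p[:,1],O[1]+s*p[:,0]+c*p[:,1],p[:,2]]
def w2b(p):
    p=np.atleast_2d(p); q=p[:,:2]-O; c,s=np.cos(PSI),np.sin(PSI)
    return np.c_[c*q[:,0]+s*q[:,1],-s*q[:,0]+c*q[:,1],p[:,2]]*1000
E
python3 - <<'E'
from h import *
pts=[[-58,-152,142],[-58,142,142],[72,142,142],[72,-152,142],[22,95,168],[22,0,168],[22,-95,168],[-38,105,164],[-92,52,164],[-92,-52,164],[-38,181,150],[-115,175,120],[-115,-175,120],[115,-175,128],[115,175,128],[-115,175,0],[-115,-175,0]]
for n in("top","scene"):
    im=cv2.imread(f"pics/{n}0.png"); k=4
    u=proj(n,b2w(pts)); c=u.mean(0); x0,y0=int(c[0]-100),int(c[1]-75)
    z=cv2.resize(im[y0:y0+150,x0:x0+200],None,fx=k,fy=k,interpolation=cv2.INTER_CUBIC)
    for q in u:
        cv2.circle(z,tuple(int((v+.5)*k) for v in (q-[x0,y0])),3,(0,0,255),1)
    for y in(95,0,-95):
        a=np.linspace(0,2*np.pi,60); C=np.c_[22+38*np.cos(a),y+38*np.sin(a),0*a+148]
        for q in proj(n,b2w(C)): cv2.circle(z,tuple(int((v+.5)*k) for v in (q-[x0,y0])),1,(0,255,255),-1)
    cv2.imwrite(f"pics/{n}0o.png",z)
E
```

```text
(no output)
```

View pics/top0o.png

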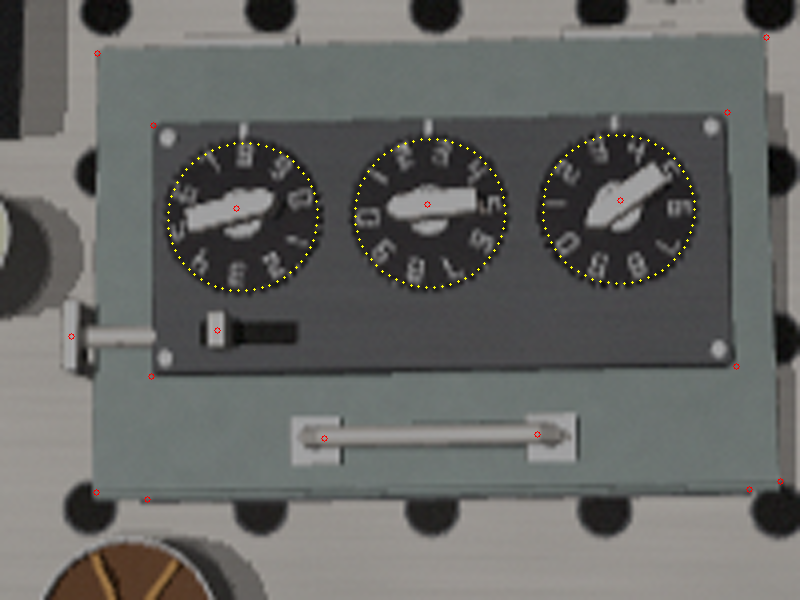

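View pics/scene0o.png

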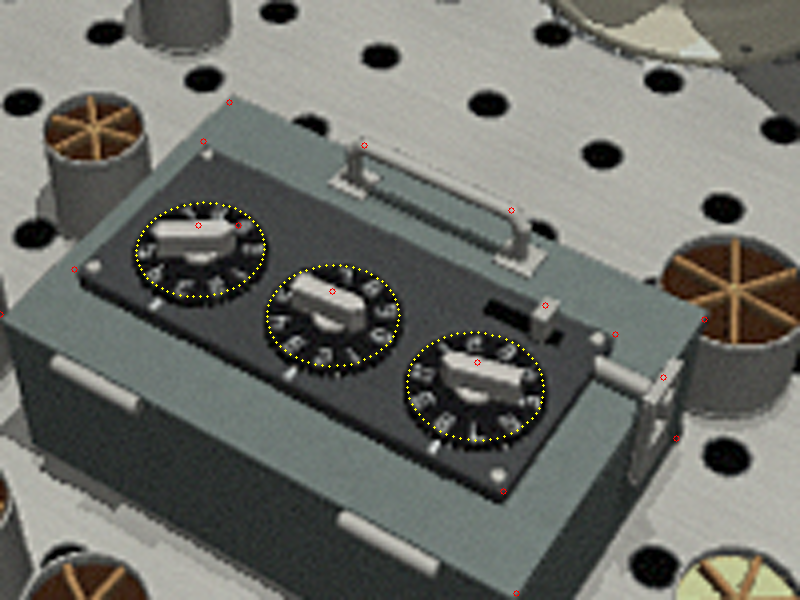

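```bash
sed -i 's/O=np.array(\[.5720/O=np.array([.5730/' h.py
cat >> h.py <<'E'
def go(bx,by,z,yang,k=0):
    """box xy mm, TCP z mm, yang = angle of tool y in BOX frame, deg (prints both equivalents)"""
    s=readout.observe(); R=Ro.from_rotvec(s['tcp_rot']).as_matrix(); p=s['position']
    T=b2w([[bx,by,z]])[0]; t=R.T@(T-p)*1000
    cur=np.degrees(np.arctan2(R[1,1],R[0,1])); d=yang+np.degrees(PSI)-cur
    print('shift mm',t.round(1),'roll rad',[round(float(np.radians(-(d+a))),3) for a in(-360,-180,0,180,360)],'j6 %.2f j1 %.2f'%(s['joints'][5],s['joints'][0]))
def st():
    s=readout.observe(); R=Ro.from_rotvec(s['tcp_rot']).as_matrix()
    print('t',s['time'],'box',w2b(s['position']).round(1),'yang_box %.2f'%(np.degrees(np.arctan2(R[1,1],R[0,1])-PSI)),'tilt',R[2].round(3),'F',s['contact_force'].round(1),'w',round(s['gripper_width']*1e3,1),'j6',s['joints'][5].round(3))
E
python3 -c "
from h import *
st(); go(22,-95,205,122-90); go(22,-95,155,32)"
```

```text
t 0.1 box [[-390.1  510.8  230.8]] yang_box 71.37 tilt [ 0.    -0.001 -1.   ] F [-0.1  0.6 -0.2] w 85.5 j6 -0.134
shift mm [-584.  -442.4   26.2] roll rad [6.97, 3.829, 0.687, -2.454, -5.596] j6 -0.13 j1 1.13
shift mm [-584.  -442.3   76.2] roll rad [6.97, 3.829, 0.687, -2.454, -5.596] j6 -0.13 j1 1.13
```

Emit:
drive_tool(series=[{"hand": 0, "translation": [-584, -442.4, 26], "roll": 0.687}, {"hand": 0, "translation": [-584, -442.4, 26], "roll": 0.687}, {"hand": 0, "translation": [-584, -442.4, 26], "roll": 0.687}, {"hand": 0, "translation": [-584, -442.4, 26], "roll": 0.687}, {"hand": 0, "translation": [-584, -442.4, 26], "roll": 0.687}, {"hand": 0, "translation": [-584, -442.4, 26], "roll": 0.687}, {"hand": 0, "translation": [-584, -442.4, 26], "roll": 0.687}, {"hand": 0, "translation": [-584, -442.4, 26], "roll": 0.687}, {"hand": 0, "translation": [-584, -442.4, 26], "roll": 0.687}, {"hand": 0, "translation": [-584, -442.4, 26], "roll": 0.687}, {"hand": 0, "translation": [-584, -442.4, 26], "roll": 0.687}, {"hand": 0, "translation": [-584, -442.4, 26], "roll": 0.687}, {"hand": 0, "translation": [-584, -442.4, 26], "roll": 0.687}, {"hand": 0, "translation": [-584, -442.4, 26], "roll": 0.687}, {"hand": 0, "translation": [-584, -442.4, 26], "roll": 0.687}, {"hand": 0, "translation": [-584, -442.4, 26], "roll": 0.687}, {"hand": 0, "translation": [-584, -442.4, 26], "roll": 0.687}, {"hand": 0, "translation": [-584, -442.4, 26], "roll": 0.687}], newtons=50)

```text
time: 1.9
position: [0.5964, -0.0493, 0.2053]
tcp_rot: [-1.497, -2.762, 0.0]
contact_force: [-0.1, -0.8, -0.4]
gripper_width: 0.0423
```

```bash
python3 -c "
from h import *
st(); go(22,-95,155,32)
im=vision.capture('scene'); cv2.imwrite('pics/s1.png',cv2.resize(im[100:310,150:430,::-1],None,fx=2.8,fy=2.8))"
```

```text
t 1.9 box [[ 21.7 -94.1 205.3]] yang_box 32.04 tilt [ 0. -0. -1.] F [-0.1 -0.8 -0.4] w 42.3 j6 -0.789
shift mm [-0.9 -0.2 50.3] roll rad [6.284, 3.142, 0.001, -3.141, -6.283] j6 -0.79 j1 -0.21
```

View pics/s1.png

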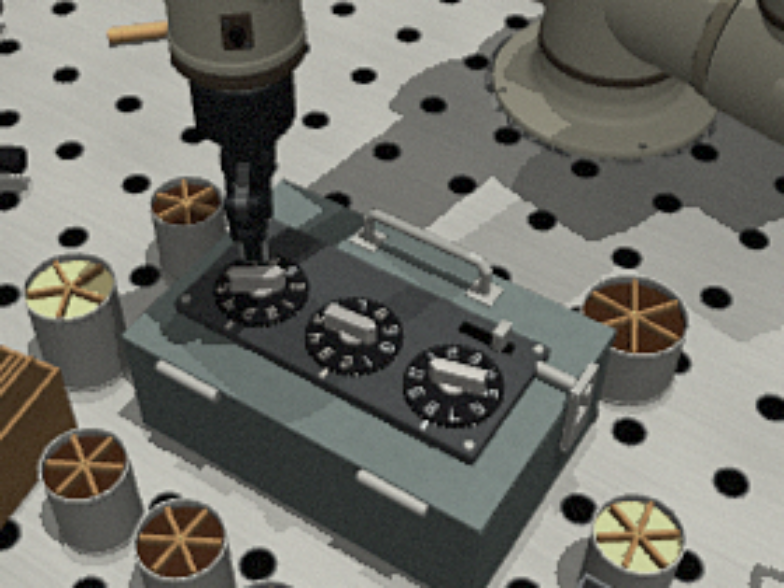

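The gripper stands above the right dial, with its jaws across the wing. I'll go down and pinch.

Emit:
drive_tool(series=[{"hand": 0, "translation": [-1, 0, 30], "roll": 0}, {"hand": 0, "translation": [-1, 0, 50], "roll": 0}, {"hand": 0, "translation": [-1, 0, 50], "roll": 0}, {"hand": -1, "translation": [-1, 0, 50], "roll": 0}, {"hand": -1, "translation": [-1, 0, 50], "roll": 0}, {"hand": -1, "translation": [-1, 0, 50], "roll": 0}, {"hand": -1, "translation": [-1, 0, 50], "roll": 0}, {"hand": -1, "translation": [-1, 0, 50], "roll": 0}, {"hand": -1, "translation": [-1, 0, 50], "roll": 0}])

```text
time: 2.85
position: [0.5982, -0.0506, 0.1571]
tcp_rot: [1.496, 2.759, 0.002]
contact_force: [2.6, 2.9, 8.5]
gripper_width: 0.0107
```

```bash
python3 -c "
from h import *
st(); go(22,-95,155,-18)"
```

```text
t 2.85 box [[ 23.5 -95.4 157.1]] yang_box 32.02 tilt [-0.002  0.003 -1.   ] F [2.6 2.9 8.5] w 10.7 j6 -0.79
shift mm [ 1.2 -1.   2.1] roll rad [7.156, 4.015, 0.873, -2.269, -5.41] j6 -0.79 j1 -0.21
```

Emit:
drive_tool(series=[{"hand": -1, "translation": [0, 1, -3], "roll": 0}, {"hand": -1, "translation": [0, 1, -3], "roll": 0.13}, {"hand": -1, "translation": [0, 1, -3], "roll": 0.26}, {"hand": -1, "translation": [0, 1, -3], "roll": 0.39}, {"hand": -1, "translation": [0, 1, -3], "roll": 0.52}, {"hand": -1, "translation": [0, 1, -3], "roll": 0.65}, {"hand": -1, "translation": [0, 1, -3], "roll": 0.78}, {"hand": -1, "translation": [0, 1, -3], "roll": 0.873}, {"hand": -1, "translation": [0, 1, -3], "roll": 0.873}, {"hand": -1, "translation": [0, 1, -3], "roll": 0.873}])

```text
time: 3.85
position: [0.598, -0.0505, 0.158]
tcp_rot: [-2.522, -1.873, 0.001]
contact_force: [1.9, -3.0, -10.9]
gripper_width: 0.0102
```

```bash
python3 -c "
from h import *
st(); go(22,-95,155,-18)"
```

```text
t 3.85 box [[ 23.2 -95.3 158. ]] yang_box -17.85 tilt [-0.001 -0.001 -1.   ] F [  1.9  -3.  -10.9] w 10.2 j6 0.081
shift mm [-0.1 -1.3  3. ] roll rad [6.286, 3.144, 0.003, -3.139, -6.28] j6 0.08 j1 -0.21
```

Emit:
drive_tool(series=[{"hand": 0, "translation": [0, 0, 0], "roll": 0}, {"hand": 0, "translation": [0, 0, 0], "roll": 0}, {"hand": 0, "translation": [0, 0, 0], "roll": 0}, {"hand": 0, "translation": [0, 0, -30], "roll": 0}, {"hand": 0, "translation": [0, 0, -45], "roll": 0}])

```text
time: 4.35
position: [0.5986, -0.0503, 0.2057]
tcp_rot: [2.523, 1.869, 0.002]
contact_force: [0.7, 0.3, 0.6]
gripper_width: 0.0425
```

```bash
sed -i 's/O=np.array(\[.5730/O=np.array([.5740/' h.py; python3 -c "
from h import *
st(); go(22,0,203,6.5);go(22,0,158,6.5)"
```

```text
t 4.35 box [[ 22.9 -95.1 205.7]] yang_box -17.97 tilt [ 0.     0.002 -1.   ] F [0.7 0.3 0.6] w 42.5 j6 0.083
shift mm [ 90.2 -30.2   2.6] roll rad [5.856, 2.714, -0.427, -3.569, -6.71] j6 0.08 j1 -0.21
shift mm [ 90.2 -30.3  47.6] roll rad [5.856, 2.714, -0.427, -3.569, -6.71] j6 0.08 j1 -0.21
```

Emit:
drive_tool(series=[{"hand": 0, "translation": [45, -15, 2], "roll": -0.14}, {"hand": 0, "translation": [90, -30, 2], "roll": -0.28}, {"hand": 0, "translation": [90, -30, 2], "roll": -0.427}, {"hand": 0, "translation": [90, -30, 25], "roll": -0.427}, {"hand": 0, "translation": [90, -30, 48], "roll": -0.427}, {"hand": 0, "translation": [90, -30, 48], "roll": -0.427}, {"hand": -1, "translation": [90, -30, 48], "roll": -0.427}, {"hand": -1, "translation": [90, -30, 48], "roll": -0.427}, {"hand": -1, "translation": [90, -30, 48], "roll": -0.427}, {"hand": -1, "translation": [90, -30, 48], "roll": -0.427}, {"hand": -1, "translation": [90, -30, 48], "roll": -0.427}])

```text
time: 5.45
position: [0.5963, 0.0445, 0.1564]
tcp_rot: [2.07, 2.361, 0.002]
contact_force: [2.6, 1.5, 6.1]
gripper_width: 0.0103
```

```bash
python3 -c "
from h import *
st(); go(22,0,158,6.5)"
```

```text
t 5.45 box [[ 22.3  -0.3 156.4]] yang_box 6.45 tilt [-0.     0.002 -1.   ] F [2.6 1.5 6.1] w 10.3 j6 -0.185
shift mm [ 0.3 -0.3 -1.6] roll rad [6.282, 3.141, -0.001, -3.142, -6.284] j6 -0.19 j1 -0.05
```

Emit:
drive_tool(series=[{"hand": -1, "translation": [0, 0, -2], "roll": -0.13}, {"hand": -1, "translation": [0, 0, -2], "roll": -0.26}, {"hand": -1, "translation": [0, 0, -2], "roll": -0.39}, {"hand": -1, "translation": [0, 0, -2], "roll": -0.52}, {"hand": -1, "translation": [0, 0, -2], "roll": -0.65}, {"hand": -1, "translation": [0, 0, -2], "roll": -0.78}, {"hand": -1, "translation": [0, 0, -2], "roll": -0.91}, {"hand": -1, "translation": [0, 0, -2], "roll": -1.04}, {"hand": -1, "translation": [0, 0, -2], "roll": -1.17}, {"hand": -1, "translation": [0, 0, -2], "roll": -1.3}, {"hand": -1, "translation": [0, 0, -2], "roll": -1.43}, {"hand": -1, "translation": [0, 0, -2], "roll": -1.56}, {"hand": -1, "translation": [0, 0, -2], "roll": -1.69}, {"hand": -1, "translation": [0, 0, -2], "roll": -1.745}, {"hand": -1, "translation": [0, 0, -2], "roll": -1.745}, {"hand": 0, "translation": [0, 0, -2], "roll": -1.745}, {"hand": 0, "translation": [0, 0, -2], "roll": -1.745}, {"hand": 0, "translation": [0, 0, -2], "roll": -1.745}, {"hand": 0, "translation": [0, 0, -30], "roll": -1.745}])

```text
time: 7.35
position: [0.5943, 0.0445, 0.1826]
tcp_rot: [0.476, -3.1, -0.001]
contact_force: [-0.0, -0.1, 0.3]
gripper_width: 0.0426
```

```bash
python3 -c "
from h import *
st(); go(22,0,158,-73.5)"
```

```text
t 7.35 box [[ 20.3  -0.3 182.6]] yang_box 106.43 tilt [ 0.005  0.002 -1.   ] F [-0.  -0.1  0.3] w 42.6 j6 -1.93
shift mm [-1.8 -0.3 24.5] roll rad [9.424, 6.282, 3.14, -0.001, -3.143] j6 -1.93 j1 -0.05
```

Emit:
drive_tool(series=[{"hand": 0, "translation": [-1, 0, -6], "roll": 0.149}, {"hand": 0, "translation": [-1, 0, -6], "roll": 0.298}, {"hand": 0, "translation": [-1, 0, -6], "roll": 0.447}, {"hand": 0, "translation": [-1, 0, -6], "roll": 0.596}, {"hand": 0, "translation": [-1, 0, -6], "roll": 0.745}, {"hand": 0, "translation": [-1, 0, -6], "roll": 0.894}, {"hand": 0, "translation": [-1, 0, -6], "roll": 1.043}, {"hand": 0, "translation": [-1, 0, -6], "roll": 1.192}, {"hand": 0, "translation": [-1, 0, -6], "roll": 1.341}, {"hand": 0, "translation": [-1, 0, -6], "roll": 1.49}, {"hand": 0, "translation": [-1, 0, -6], "roll": 1.639}, {"hand": 0, "translation": [-1, 0, -6], "roll": 1.788}, {"hand": 0, "translation": [-1, 0, -6], "roll": 1.937}, {"hand": 0, "translation": [-1, 0, -6], "roll": 2.086}, {"hand": 0, "translation": [-1, 0, -6], "roll": 2.235}, {"hand": 0, "translation": [-1, 0, -6], "roll": 2.384}, {"hand": 0, "translation": [-1, 0, -6], "roll": 2.533}, {"hand": 0, "translation": [-1, 0, -6], "roll": 2.682}, {"hand": 0, "translation": [-1, 0, -6], "roll": 2.831}, {"hand": 0, "translation": [-1, 0, -6], "roll": 2.98}])

```text
time: 9.35
position: [0.5966, 0.0448, 0.1915]
tcp_rot: [3.059, 0.717, -0.0]
contact_force: [-0.3, -0.6, -0.3]
gripper_width: 0.0426
```

```bash
python3 -c "
from h import *
st(); go(22,0,158,-73.5); go(22,0,158,-18)"
```

```text
t 9.35 box [[ 2.260e+01 -1.000e-01  1.915e+02]] yang_box -64.66 tilt [-0.  0. -1.] F [-0.3 -0.6 -0.3] w 42.6 j6 1.057
shift mm [-0.5 -0.3 33.5] roll rad [6.437, 3.296, 0.154, -2.987, -6.129] j6 1.06 j1 -0.05
shift mm [-0.5 -0.3 33.5] roll rad [5.469, 2.327, -0.814, -3.956, -7.098] j6 1.06 j1 -0.05
```

Emit:
drive_tool(series=[{"hand": 0, "translation": [0, 0, 0], "roll": 0.154}, {"hand": 0, "translation": [0, 0, 33], "roll": 0.154}, {"hand": 0, "translation": [0, 0, 33], "roll": 0.154}, {"hand": -1, "translation": [0, 0, 33], "roll": 0.154}, {"hand": -1, "translation": [0, 0, 33], "roll": 0.154}, {"hand": -1, "translation": [0, 0, 33], "roll": 0.154}, {"hand": -1, "translation": [0, 0, 33], "roll": 0.154}, {"hand": -1, "translation": [0, 0, 31], "roll": 0.154}, {"hand": -1, "translation": [0, 0, 31], "roll": 0.02}, {"hand": -1, "translation": [0, 0, 31], "roll": -0.11}, {"hand": -1, "translation": [0, 0, 31], "roll": -0.24}, {"hand": -1, "translation": [0, 0, 31], "roll": -0.37}, {"hand": -1, "translation": [0, 0, 31], "roll": -0.5}, {"hand": -1, "translation": [0, 0, 31], "roll": -0.63}, {"hand": -1, "translation": [0, 0, 31], "roll": -0.76}, {"hand": -1, "translation": [0, 0, 31], "roll": -0.814}, {"hand": -1, "translation": [0, 0, 31], "roll": -0.814}, {"hand": -1, "translation": [0, 0, 31], "roll": -0.814}])

```text
time: 11.15
position: [0.5966, 0.0455, 0.1601]
tcp_rot: [-2.517, -1.877, -0.0]
contact_force: [1.3, 7.4, -7.9]
gripper_width: 0.01
```

```bash
python3 -c "
from h import *
st(); go(22,95,203,17);go(22,95,158,17)"
```

```text
t 11.15 box [[ 22.6   0.7 160.1]] yang_box -17.62 tilt [ 0.001 -0.001 -1.   ] F [ 1.3  7.4 -7.9] w 10.0 j6 0.236
shift mm [ 89.7 -29.1 -42.8] roll rad [5.679, 2.537, -0.604, -3.746, -6.887] j6 0.24 j1 -0.05
shift mm [ 89.7 -29.1   2.2] roll rad [5.679, 2.537, -0.604, -3.746, -6.887] j6 0.24 j1 -0.05
```

Emit:
drive_tool(series=[{"hand": 0, "translation": [0, 0, 0], "roll": 0}, {"hand": 0, "translation": [0, 0, 0], "roll": 0}, {"hand": 0, "translation": [0, 0, 0], "roll": 0}, {"hand": 0, "translation": [0, 0, -43], "roll": 0}, {"hand": 0, "translation": [45, -15, -43], "roll": -0.149}, {"hand": 0, "translation": [90, -30, -43], "roll": -0.298}, {"hand": 0, "translation": [90, -30, -43], "roll": -0.447}, {"hand": 0, "translation": [90, -30, -43], "roll": -0.594}, {"hand": 0, "translation": [90, -30, -43], "roll": -0.604}, {"hand": 0, "translation": [90, -30, -20], "roll": -0.604}, {"hand": 0, "translation": [90, -30, 1], "roll": -0.604}, {"hand": 0, "translation": [90, -30, 1], "roll": -0.604}, {"hand": -1, "translation": [90, -30, 1], "roll": -0.604}, {"hand": -1, "translation": [90, -30, 1], "roll": -0.604}, {"hand": -1, "translation": [90, -30, 1], "roll": -0.604}, {"hand": -1, "translation": [90, -30, 1], "roll": -0.604}, {"hand": -1, "translation": [90, -30, 1], "roll": -0.604}])

```text
time: 12.85
position: [0.5946, 0.1398, 0.1609]
tcp_rot: [1.846, 2.539, 0.003]
contact_force: [3.5, 3.1, 6.7]
gripper_width: 0.01
```

```bash
python3 -c "
from h import *
st(); go(22,95,158,144+90)
im=vision.capture('scene'); cv2.imwrite('pics/s2.png',cv2.resize(im[100:310,150:430,::-1],None,fx=2.8,fy=2.8))"
```

```text
t 12.85 box [[ 22.4  95.  160.9]] yang_box 16.91 tilt [-0.001  0.003 -1.   ] F [3.5 3.1 6.7] w 10.0 j6 -0.209
shift mm [ 0.1 -0.4  2.9] roll rad [2.494, -0.647, -3.789, -6.931, -10.072] j6 -0.21 j1 0.10
```

View pics/s2.png

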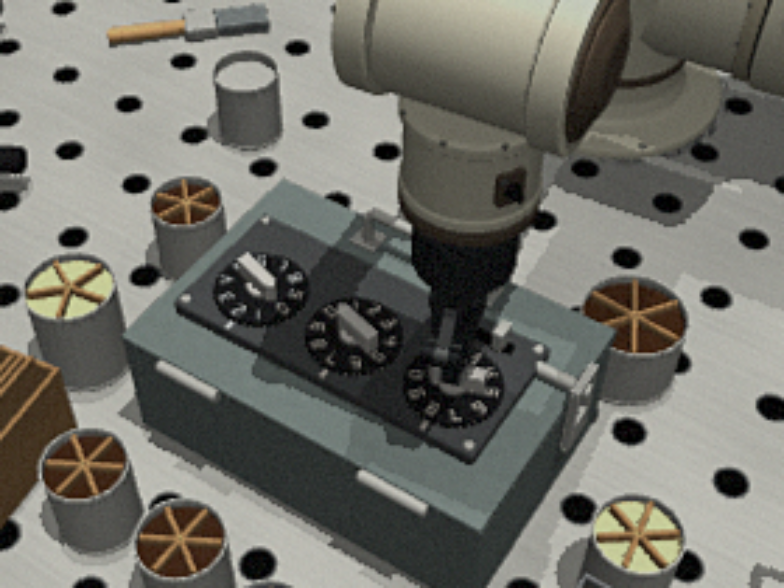

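The right dial reads 2 at its mark at about (230,325), the middle one seems to read 7, and the left wing is pinched near (460,375). Next I turn the left dial clockwise.

Emit:
drive_tool(series=[{"hand": -1, "translation": [0, 0, 0], "roll": 0.135}, {"hand": -1, "translation": [0, 0, 0], "roll": 0.27}, {"hand": -1, "translation": [0, 0, 0], "roll": 0.405}, {"hand": -1, "translation": [0, 0, 0], "roll": 0.54}, {"hand": -1, "translation": [0, 0, 0], "roll": 0.675}, {"hand": -1, "translation": [0, 0, 0], "roll": 0.81}, {"hand": -1, "translation": [0, 0, 0], "roll": 0.945}, {"hand": -1, "translation": [0, 0, 0], "roll": 1.08}, {"hand": -1, "translation": [0, 0, 0], "roll": 1.215}, {"hand": -1, "translation": [0, 0, 0], "roll": 1.35}, {"hand": -1, "translation": [0, 0, 0], "roll": 1.485}, {"hand": -1, "translation": [0, 0, 0], "roll": 1.62}, {"hand": -1, "translation": [0, 0, 0], "roll": 1.755}, {"hand": -1, "translation": [0, 0, 0], "roll": 1.89}, {"hand": -1, "translation": [0, 0, 0], "roll": 2.025}, {"hand": -1, "translation": [0, 0, 0], "roll": 2.16}, {"hand": -1, "translation": [0, 0, 0], "roll": 2.295}, {"hand": -1, "translation": [0, 0, 0], "roll": 2.43}, {"hand": -1, "translation": [0, 0, 0], "roll": 2.494}, {"hand": -1, "translation": [0, 0, 0], "roll": 2.494}])

```text
time: 14.9
position: [0.5946, 0.14, 0.1609]
tcp_rot: [-2.994, 0.946, -0.004]
contact_force: [2.7, 2.7, 7.2]
gripper_width: 0.01
```

```bash
python3 -c "
from h import *
st(); go(22,95,158,144+90); go(-38,105,200,-90)"
```

```text
t 14.9 box [[ 22.3  95.2 160.9]] yang_box -126.13 tilt [ 0.002 -0.002 -1.   ] F [2.7 2.7 7.2] w 10.0 j6 2.288
shift mm [-0.1  0.4  2.9] roll rad [-0.002, -3.144, -6.285, -9.427, -12.569] j6 2.29 j1 0.11
shift mm [-54.4  27.6 -39.3] roll rad [5.653, 2.511, -0.631, -3.772, -6.914] j6 2.29 j1 0.11
```

Emit:
drive_tool(series=[{"hand": 0, "translation": [0, 0, 0], "roll": 0}, {"hand": 0, "translation": [0, 0, 0], "roll": 0}, {"hand": 0, "translation": [0, 0, 0], "roll": 0}, {"hand": 0, "translation": [0, 0, -40], "roll": 0}, {"hand": 0, "translation": [-28, 14, -40], "roll": -0.14}, {"hand": 0, "translation": [-54, 28, -40], "roll": -0.28}, {"hand": 0, "translation": [-54, 28, -40], "roll": -0.42}, {"hand": 0, "translation": [-54, 28, -40], "roll": -0.56}, {"hand": 0, "translation": [-54, 28, -40], "roll": -0.631}, {"hand": 0, "translation": [-54, 28, -40], "roll": -0.631}])

```text
time: 15.9
position: [0.5332, 0.1476, 0.1993]
tcp_rot: [3.141, 0.036, -0.001]
contact_force: [1.2, 0.2, -0.4]
gripper_width: 0.0426
```

```bash
python3 -c "
from h import *
st(); go(-38,105,149,-90)
im=vision.capture('scene'); cv2.imwrite('pics/s3.png',cv2.resize(im[170:280,190:350,::-1],None,fx=5,fy=5,interpolation=cv2.INTER_CUBIC))
im=vision.capture('top'); cv2.imwrite('pics/t3.png',cv2.resize(im[130:250,180:350,::-1],None,fx=4.6,fy=4.6,interpolation=cv2.INTER_CUBIC))"
```

```text
t 15.9 box [[-38.9 103.9 199.3]] yang_box -89.73 tilt [-0.  0. -1.] F [ 1.2  0.2 -0.4] w 42.6 j6 1.679
shift mm [ 0.9 -1.1 50.3] roll rad [6.288, 3.146, 0.005, -3.137, -6.278] j6 1.68 j1 0.13
```

View pics/s3.png

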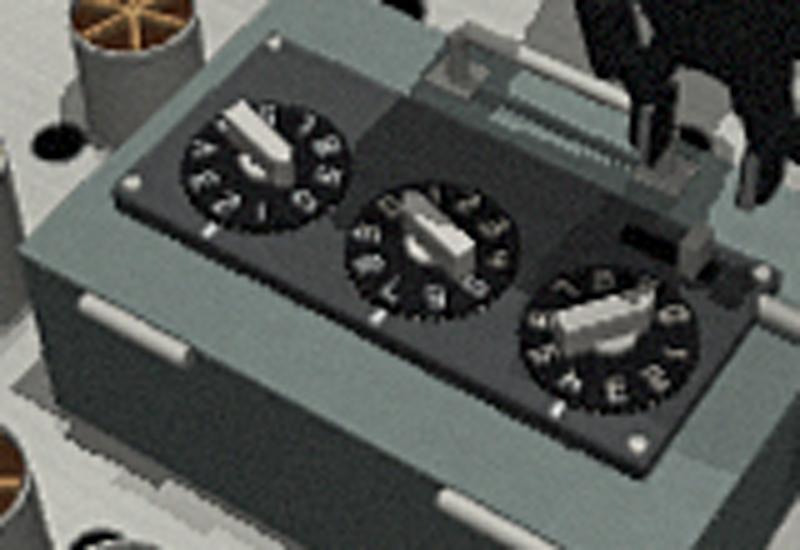

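View pics/t3.png

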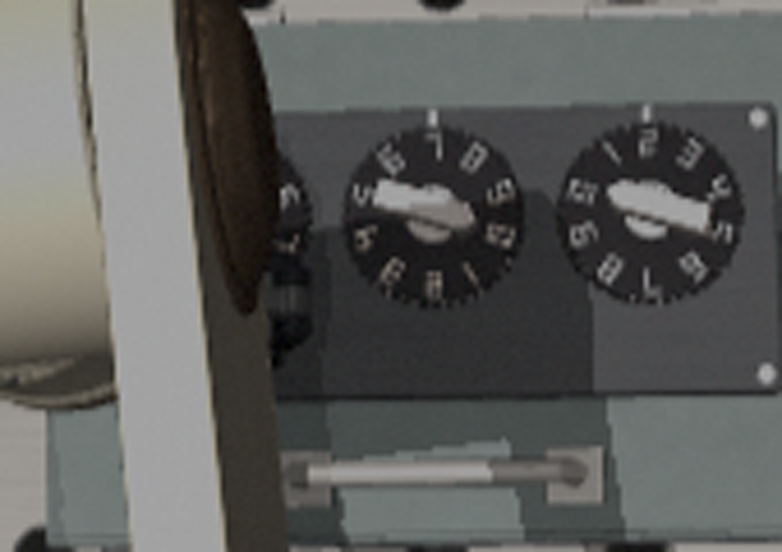

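Numerals 4, 7 and 2 stand at the index marks: (558,410), (377,315) and (210,230) in the scene view. The top view agrees for 7 and 2. Next I pinch the lug and draw the bolt.

Emit:
drive_tool(series=[{"hand": 0, "translation": [1, -1, 30], "roll": 0.005}, {"hand": 0, "translation": [1, -1, 48], "roll": 0.005}, {"hand": 0, "translation": [1, -1, 48], "roll": 0.005}, {"hand": -1, "translation": [1, -1, 48], "roll": 0.005}, {"hand": -1, "translation": [1, -1, 48], "roll": 0.005}, {"hand": -1, "translation": [1, -1, 48], "roll": 0.005}, {"hand": -1, "translation": [1, -1, 48], "roll": 0.005}, {"hand": -1, "translation": [1, -1, 48], "roll": 0.005}], newtons=30)

```text
time: 16.8
position: [0.5349, 0.1487, 0.1526]
tcp_rot: [-3.141, -0.026, -0.003]
contact_force: [-2.0, -0.3, 6.9]
gripper_width: 0.0088
```

```bash
python3 -c "
from h import *
st(); go(-38,79,152,-90)"
```

```text
t 16.8 box [[-37.2 105.  152.6]] yang_box -90.10 tilt [ 0.002 -0.    -1.   ] F [-2.  -0.3  6.9] w 8.8 j6 1.687
shift mm [-0.7 26.   0.6] roll rad [6.281, 3.14, -0.002, -3.143, -6.285] j6 1.69 j1 0.13
```

Emit:
drive_tool(series=[{"hand": -1, "translation": [0, 4, 0], "roll": 0}, {"hand": -1, "translation": [0, 8, 0], "roll": 0}, {"hand": -1, "translation": [0, 12, 0], "roll": 0}, {"hand": -1, "translation": [0, 16, 0], "roll": 0}, {"hand": -1, "translation": [0, 20, 0], "roll": 0}, {"hand": -1, "translation": [0, 24, 0], "roll": 0}, {"hand": -1, "translation": [0, 27, 0], "roll": 0}, {"hand": -1, "translation": [0, 27, 0], "roll": 0}, {"hand": -1, "translation": [0, 27, 0], "roll": 0}])

```text
time: 17.7
position: [0.5353, 0.1228, 0.1526]
tcp_rot: [-3.139, -0.027, -0.003]
contact_force: [0.8, 10.6, 6.4]
gripper_width: 0.0095
```

```bash
python3 -c "
from h import *
st()"
```

```text
t 17.7 box [[-37.3  79.1 152.6]] yang_box -90.08 tilt [ 0.002 -0.002 -1.   ] F [ 0.8 10.6  6.4] w 9.5 j6 1.637
```

Emit:
drive_tool(series=[{"hand": -1, "translation": [0, 1, 0], "roll": 0}, {"hand": -1, "translation": [0, 1, 0], "roll": 0}, {"hand": 0, "translation": [0, 0, 0], "roll": 0}, {"hand": 0, "translation": [0, 0, 0], "roll": 0}, {"hand": 0, "translation": [0, 0, 0], "roll": 0}, {"hand": 0, "translation": [0, 0, -47], "roll": 0}, {"hand": 0, "translation": [0, 0, -47], "roll": 0}])

```text
time: 18.4
position: [0.5365, 0.1216, 0.2035]
tcp_rot: [-3.141, -0.026, -0.011]
contact_force: [0.9, -0.2, -0.2]
gripper_width: 0.0427
```

```bash
python3 -c "
from h import *
st(); go(-92,0,200,0);go(-92,0,145,0)
im=vision.capture('scene'); cv2.imwrite('pics/s4.png',cv2.resize(im[150:280,190:380,::-1],None,fx=4.2,fy=4.2,interpolation=cv2.INTER_CUBIC))"
```

```text
t 18.4 box [[-36.1  77.9 203.5]] yang_box -90.10 tilt [ 0.007 -0.    -1.   ] F [ 0.9 -0.2 -0.2] w 42.7 j6 1.637
shift mm [-55.8  78.    3.1] roll rad [4.711, 1.569, -1.572, -4.714, -7.856] j6 1.64 j1 0.08
shift mm [-56.2  78.   58.1] roll rad [4.711, 1.569, -1.572, -4.714, -7.856] j6 1.64 j1 0.08
```

View pics/s4.png

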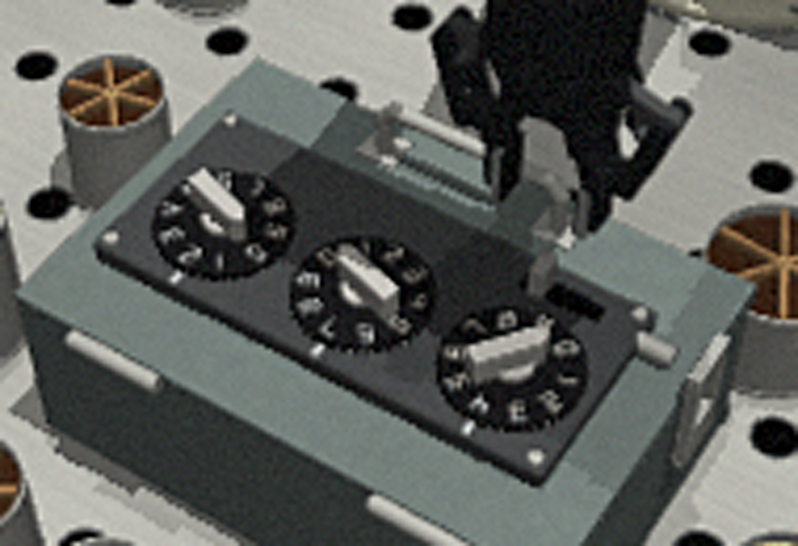

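The bolt's nose at (655,350) is now out of the keeper, and the lug at (540,275) is at the far end of its slot. Now the handle.

Emit:
drive_tool(series=[{"hand": 0, "translation": [-20, 26, 0], "roll": -0.149}, {"hand": 0, "translation": [-40, 52, 0], "roll": -0.298}, {"hand": 0, "translation": [-56, 78, 0], "roll": -0.447}, {"hand": 0, "translation": [-56, 78, 0], "roll": -0.596}, {"hand": 0, "translation": [-56, 78, 0], "roll": -0.745}, {"hand": 0, "translation": [-56, 78, 0], "roll": -0.894}, {"hand": 0, "translation": [-56, 78, 0], "roll": -1.043}, {"hand": 0, "translation": [-56, 78, 0], "roll": -1.192}, {"hand": 0, "translation": [-56, 78, 0], "roll": -1.341}, {"hand": 0, "translation": [-56, 78, 0], "roll": -1.49}, {"hand": 0, "translation": [-56, 78, 0], "roll": -1.572}, {"hand": 0, "translation": [-56, 78, 30], "roll": -1.572}, {"hand": 0, "translation": [-56, 78, 57], "roll": -1.572}, {"hand": 0, "translation": [-56, 78, 57], "roll": -1.572}, {"hand": -1, "translation": [-56, 78, 57], "roll": -1.572}, {"hand": -1, "translation": [-56, 78, 57], "roll": -1.572}, {"hand": -1, "translation": [-56, 78, 57], "roll": -1.572}, {"hand": -1, "translation": [-56, 78, 57], "roll": -1.572}, {"hand": -1, "translation": [-56, 78, 57], "roll": -1.572}], newtons=60)

```text
time: 20.35
position: [0.4823, 0.0426, 0.1431]
tcp_rot: [2.198, 2.238, 0.006]
contact_force: [15.3, 0.6, -5.7]
gripper_width: 0.008
```

```bash
python3 -c "
from h import *
st()
R=Ro.from_rotvec(readout.observe()['tcp_rot']).as_matrix()
d=np.array([np.cos(PSI),np.sin(PSI),0]); print(R.T@d, R.T@[0,0,1])
for th in np.linspace(0,1.52,20): print('%.2f dx %.1f dz %.1f'%(th,-207*np.cos(th)+44*np.sin(th)+207,207*np.sin(th)+44*np.cos(th)-44))
im=vision.capture('scene'); cv2.imwrite('pics/s5.png',cv2.resize(im[150:280,190:380,::-1],None,fx=4.2,fy=4.2,interpolation=cv2.INTER_CUBIC))"
```

```text
t 20.35 box [[-9.170e+01 -1.000e-01  1.431e+02]] yang_box -0.03 tilt [-0.     0.006 -1.   ] F [15.3  0.6 -5.7] w 8.0 j6 -0.089
[4.73656448e-04 9.99982431e-01 5.90881725e-03] [-2.95124014e-04  5.90895744e-03 -9.99982498e-01]
0.00 dx 0.0 dz 0.0
0.08 dx 4.2 dz 16.4
0.16 dx 9.7 dz 32.4
0.24 dx 16.4 dz 47.9
0.32 dx 24.3 dz 62.9
0.40 dx 33.5 dz 77.1
0.48 dx 43.7 dz 90.6
0.56 dx 55.0 dz 103.2
0.64 dx 67.2 dz 114.9
0.72 dx 80.4 dz 125.6
0.80 dx 94.3 dz 135.1
0.88 dx 109.0 dz 143.6
0.96 dx 124.3 dz 150.8
1.04 dx 140.2 dz 156.8
1.12 dx 156.4 dz 161.5
1.20 dx 173.0 dz 164.9
1.28 dx 189.8 dz 166.9
1.36 dx 206.7 dz 167.6
1.44 dx 223.6 dz 167.0
1.52 dx 240.4 dz 165.0
```

View pics/s5.png

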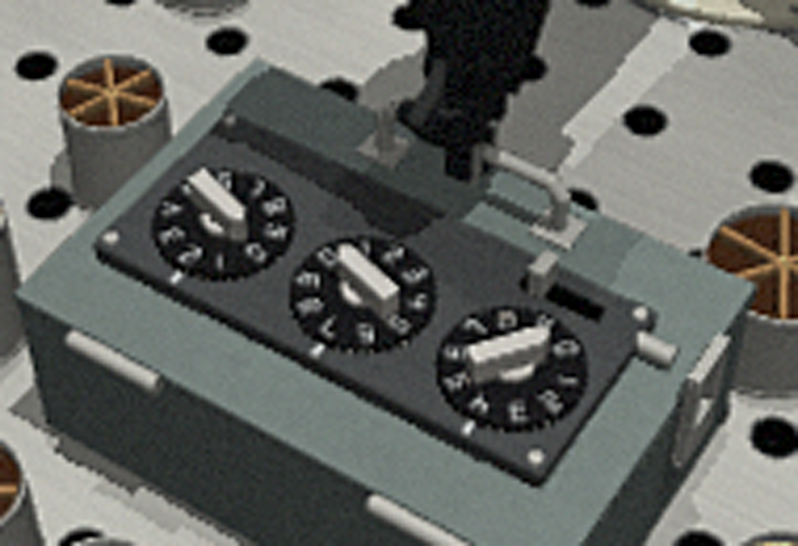

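Emit:
drive_tool(series=[{"hand": -1, "translation": [0, 1, 0], "roll": 0}, {"hand": -1, "translation": [0, 3, -8], "roll": 0}, {"hand": -1, "translation": [0, 5.2, -16.4], "roll": 0}, {"hand": -1, "translation": [0, 8, -24.5], "roll": 0}, {"hand": -1, "translation": [0, 10.7, -32.4], "roll": 0}, {"hand": -1, "translation": [0, 14, -40.3], "roll": 0}, {"hand": -1, "translation": [0, 17.4, -47.9], "roll": 0}, {"hand": -1, "translation": [0, 21.3, -55.5], "roll": 0}, {"hand": -1, "translation": [0, 25.3, -62.9], "roll": 0}, {"hand": -1, "translation": [0, 25.3, -62.9], "roll": 0}], newtons=80)

```text
time: 21.4
position: [0.5058, 0.0431, 0.2058]
tcp_rot: [2.201, 2.241, 0.0]
contact_force: [-7.6, -2.8, 5.3]
gripper_width: 0.0074
```

```bash
python3 -c "
from h import *
st()
im=vision.capture('scene'); cv2.imwrite('pics/s6.png',cv2.resize(im[100:310,150:430,::-1],None,fx=2.8,fy=2.8))"
```

```text
t 21.4 box [[-6.830e+01 -1.000e-01  2.058e+02]] yang_box -0.02 tilt [-0.     0.001 -1.   ] F [-7.6 -2.8  5.3] w 7.4 j6 -0.085
```

View pics/s6.png

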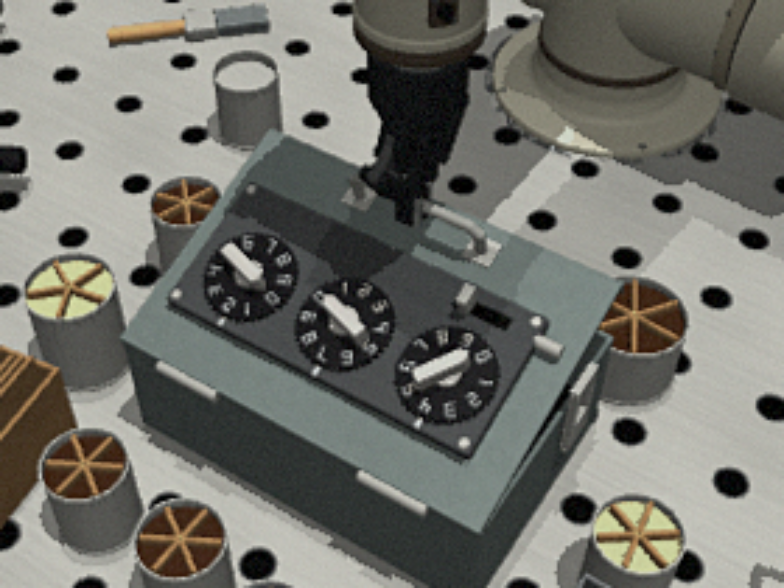

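The lid is rising with the handle in the grip, and forces are small. I'll carry on along the arc.

Emit:
drive_tool(series=[{"hand": -1, "translation": [0, 9.2, -14.2], "roll": 0}, {"hand": -1, "translation": [0, 19.4, -27.7], "roll": 0}, {"hand": -1, "translation": [0, 30.7, -40.3], "roll": 0}, {"hand": -1, "translation": [0, 42.9, -52], "roll": 0}, {"hand": -1, "translation": [0, 56.1, -62.7], "roll": 0}, {"hand": -1, "translation": [0, 70, -72.2], "roll": 0}, {"hand": -1, "translation": [0, 84.7, -80.7], "roll": 0}, {"hand": -1, "translation": [0, 100, -87.9], "roll": 0}, {"hand": -1, "translation": [0, 115.9, -93.9], "roll": 0}, {"hand": -1, "translation": [0, 132.1, -98.6], "roll": 0}, {"hand": -1, "translation": [0, 132.1, -98.6], "roll": 0}])

```text
time: 22.55
position: [0.6391, 0.0454, 0.3071]
tcp_rot: [2.199, 2.238, 0.006]
contact_force: [-4.7, -2.8, 25.1]
gripper_width: 0.0071
```

```bash
python3 -c "
from h import *
st()
im=vision.capture('scene'); cv2.imwrite('pics/s7.png',cv2.resize(im[40:280,150:430,::-1],None,fx=2.4,fy=2.4))"
```

```text
t 22.55 box [[ 6.510e+01 -2.000e-01  3.071e+02]] yang_box -0.03 tilt [-0.001  0.006 -1.   ] F [-4.7 -2.8 25.1] w 7.1 j6 -0.067
```

View pics/s7.png

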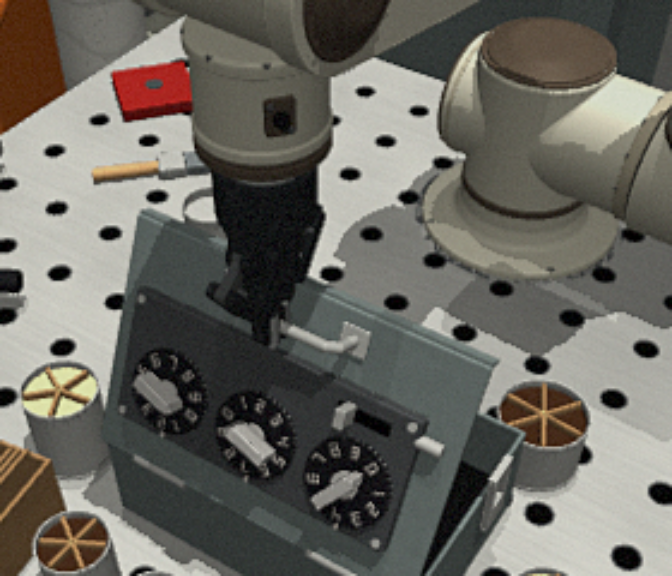

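Emit:
drive_tool(series=[{"hand": -1, "translation": [0, 0, -1.5], "roll": 0}, {"hand": -1, "translation": [0, 8.3, -3.5], "roll": 0}, {"hand": -1, "translation": [0, 16.6, -5], "roll": 0}, {"hand": -1, "translation": [0, 25, -6.6], "roll": 0}, {"hand": -1, "translation": [0, 33.4, -7.6], "roll": 0}, {"hand": -1, "translation": [0, 33.4, -7.6], "roll": 0}])

```text
time: 23.2
position: [0.6719, 0.0462, 0.3133]
tcp_rot: [2.199, 2.239, 0.004]
contact_force: [0.3, -2.2, 14.7]
gripper_width: 0.0075
```

```bash
python3 -c "
from h import *
st()
im=vision.capture('scene'); cv2.imwrite('pics/s8.png',cv2.resize(im[40:280,150:430,::-1],None,fx=2.4,fy=2.4))"
```

```text
t 23.2 box [[ 97.9  -0.  313.3]] yang_box -0.01 tilt [-0.     0.004 -1.   ] F [ 0.3 -2.2 14.7] w 7.5 j6 -0.064
```

View pics/s8.png

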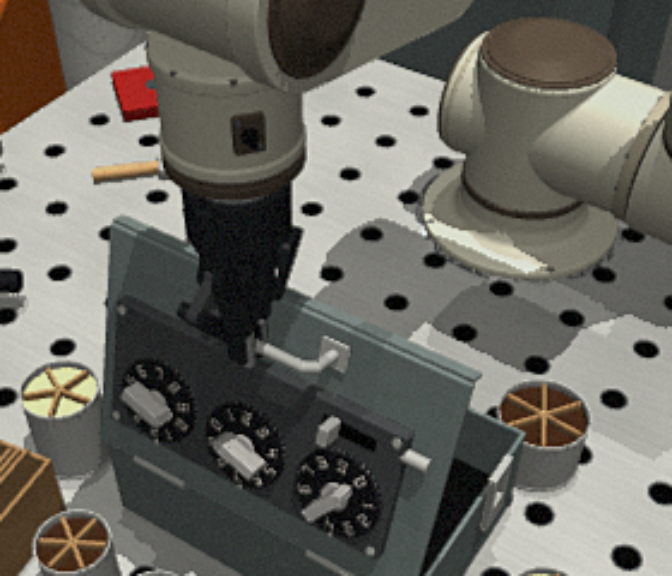

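Emit:
drive_tool(series=[{"hand": -1, "translation": [0, 8.4, -1.3], "roll": 0}, {"hand": -1, "translation": [0, 16.9, -1.7], "roll": 0}, {"hand": -1, "translation": [0, 25.4, -1.5], "roll": 0}, {"hand": -1, "translation": [0, 33.8, -1], "roll": 0}, {"hand": -1, "translation": [0, 33.8, -1], "roll": 0}])

```text
time: 23.75
position: [0.7059, 0.0465, 0.3141]
tcp_rot: [2.199, 2.238, 0.005]
contact_force: [3.7, -2.5, 12.7]
gripper_width: 0.0073
```

```bash
python3 -c "
from h import *
st()"
```

```text
t 23.75 box [[ 1.320e+02 -3.000e-01  3.141e+02]] yang_box -0.03 tilt [-0.001  0.005 -1.   ] F [ 3.7 -2.5 12.7] w 7.3 j6 -0.061
```

Emit:
drive_tool(series=[{"hand": -1, "translation": [0, 7, 0], "roll": 0}, {"hand": -1, "translation": [0, 13, 1], "roll": 0}, {"hand": -1, "translation": [0, 13, 1], "roll": 0}])

```text
time: 24.05
position: [0.7185, 0.0468, 0.3128]
tcp_rot: [2.2, 2.239, 0.004]
contact_force: [2.5, -2.5, 10.1]
gripper_width: 0.007
```

```bash
python3 -c "
from h import *
st()
im=vision.capture('scene'); cv2.imwrite('pics/s9.png',cv2.resize(im[60:200,160:350,::-1],None,fx=4.2,fy=4.2,interpolation=cv2.INTER_CUBIC))"
```

```text
t 24.05 box [[ 1.445e+02 -2.000e-01  3.128e+02]] yang_box -0.03 tilt [-0.     0.004 -1.   ] F [ 2.5 -2.5 10.1] w 7.0 j6 -0.06
```

View pics/s9.png

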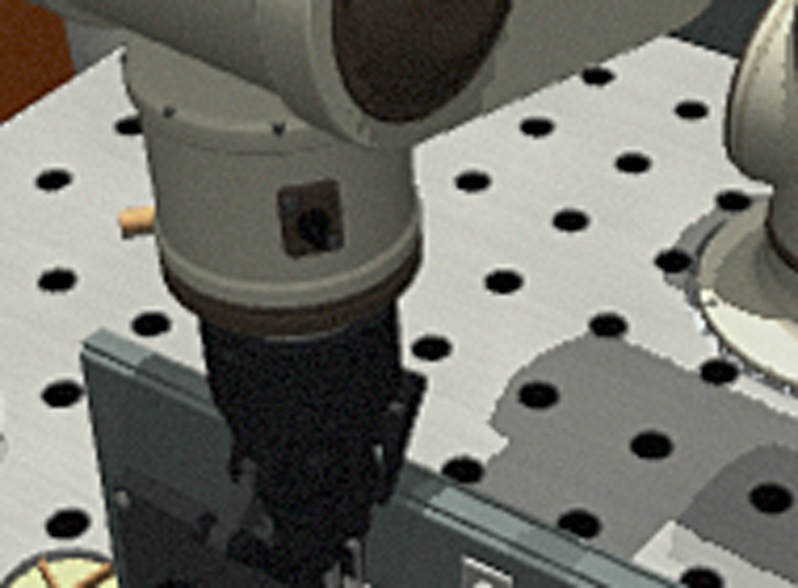

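Emit:
drive_tool(series=[{"hand": -0.6, "translation": [0, 0, 0], "roll": 0}, {"hand": -0.6, "translation": [0, 0, 0], "roll": 0}, {"hand": -0.6, "translation": [0, 0, 0], "roll": 0}])

```text
time: 24.4
position: [0.7178, 0.0471, 0.3107]
tcp_rot: [2.201, 2.241, 0.0]
contact_force: [-0.3, 0.8, 0.4]
gripper_width: 0.017
```

```bash
python3 -c "
from h import *
st()"
```

```text
t 24.4 box [[1.438e+02 1.000e-01 3.107e+02]] yang_box -0.01 tilt [ 0.  0. -1.] F [-0.3  0.8  0.4] w 17.0 j6 -0.06
```

Emit:
drive_tool(series=[{"hand": -0.6, "translation": [0, 0, -10], "roll": 0}, {"hand": -0.6, "translation": [0, 0, -20], "roll": 0}, {"hand": -0.6, "translation": [0, 0, -35], "roll": 0}, {"hand": -0.6, "translation": [0, 0, -60], "roll": 0}, {"hand": -0.6, "translation": [0, 0, -90], "roll": 0}, {"hand": -0.6, "translation": [0, 0, -120], "roll": 0}, {"hand": -0.6, "translation": [0, 0, -120], "roll": 0}])

```text
time: 25.1
position: [0.7175, 0.047, 0.436]
tcp_rot: [2.198, 2.238, 0.007]
contact_force: [0.4, -0.3, 1.0]
gripper_width: 0.0172
```

```bash
python3 -c "
from h import *
st()"
```

```text
t 25.1 box [[143.5  -0.  436. ]] yang_box -0.02 tilt [-0.001  0.007 -1.   ] F [ 0.4 -0.3  1. ] w 17.2 j6 -0.06
```

Clear of the lid. I'll back off over the robot's side so the cameras can see.

Emit:
drive_tool(series=[{"hand": -0.6, "translation": [0, -50, 0], "roll": 0}, {"hand": -0.6, "translation": [0, -100, 0], "roll": 0}, {"hand": -0.6, "translation": [0, -150, 0], "roll": 0}, {"hand": -0.6, "translation": [0, -200, 0], "roll": 0}, {"hand": -0.6, "translation": [40, -240, 0], "roll": 0}, {"hand": -0.6, "translation": [80, -270, 0], "roll": 0}, {"hand": -0.6, "translation": [120, -290, 0], "roll": 0}, {"hand": -0.6, "translation": [160, -290, 0], "roll": 0}, {"hand": -0.6, "translation": [200, -290, 0], "roll": 0}, {"hand": -0.6, "translation": [200, -290, 0], "roll": 0}, {"hand": -0.6, "translation": [200, -290, 0], "roll": 0}])

```text
time: 26.2
position: [0.4238, 0.2424, 0.4308]
tcp_rot: [2.199, 2.244, -0.0]
contact_force: [0.1, -0.0, 0.4]
gripper_width: 0.0169
```

```bash
python3 -c "
from h import *
st()
im=vision.capture('scene'); cv2.imwrite('pics/s10.png',im[:,:,::-1])
im=vision.capture('top'); cv2.imwrite('pics/t10.png',im[:,:,::-1])"
```

```text
t 26.2 box [[-146.5  200.7  430.8]] yang_box 0.10 tilt [-0.  0. -1.] F [ 0.1 -0.   0.4] w 16.9 j6 0.342
```

View pics/s10.png

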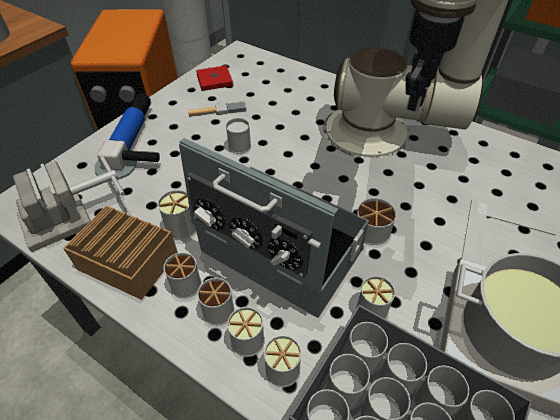

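View pics/t10.png

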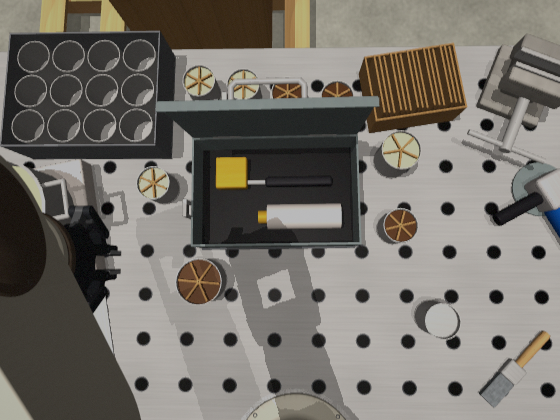

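The lid stands open with the lighters visible inside, and the cans are at their earlier pixels: (154,183), (199,281), (401,150) and (400,225). One numeric check of the lid angle, then I hand in.

```bash
python3 -c "
from h import *
for th in(1.4,1.45,1.5,1.55,1.6):
    p=[[115-207*np.cos(th)+44*np.sin(th),y,120+207*np.sin(th)+44*np.cos(th)] for y in(-52,52)]
    print(th,proj('scene',b2w(p)).round(1).tolist(),proj('top',b2w(p)).round(1).tolist())
a=cv2.imread('pics/s10.png')[160:220,200:290];b=cv2.imread('pics/t10.png')[65:115,210:320]
cv2.imwrite('pics/z10.png',np.vstack([cv2.resize(a,(540,360)),cv2.resize(b,(540,245))])[:600])
a=cv2.imread('pics/top0.png').astype(int);b=cv2.imread('pics/t10.png').astype(int)
for n,(u,v) in dict(a=(154,183),d=(199,281),c=(401,150),b=(400,225)).items():
    print(n,np.abs(a-b)[v-22:v+22,u-22:u+22].mean().round(1))
"
```

```text
1.4 [[221.8, 179.0], [267.1, 200.9]] [[299.2, 91.2], [235.3, 93.0]]
1.45 [[218.3, 182.5], [263.8, 204.7]] [[299.1, 85.1], [235.3, 86.9]]
1.5 [[214.9, 186.3], [260.5, 208.9]] [[299.0, 79.3], [235.4, 81.0]]
1.55 [[211.5, 190.3], [257.2, 213.2]] [[298.8, 73.6], [235.6, 75.4]]
1.6 [[208.1, 194.5], [253.9, 217.7]] [[298.7, 68.2], [235.7, 70.0]]
a 21.2
d 10.4
c 21.7
b 18.6
```

View pics/z10.png

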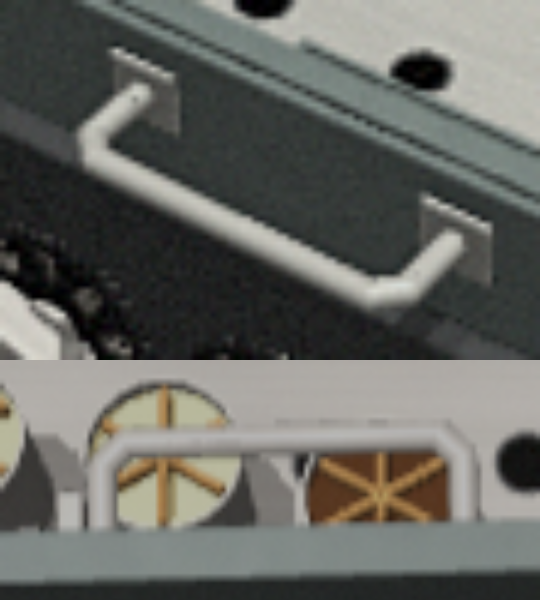

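```bash
python3 -c "
from h import *
a=cv2.imread('pics/top0.png',0).astype(np.float32);b=cv2.imread('pics/t10.png',0).astype(np.float32)
for n,(u,v) in dict(a=(154,183),d=(199,281),c=(401,150),b=(400,225),table=(440,320)).items():
    s=np.s_[v-24:v+24,u-24:u+24]; print(n,cv2.phaseCorrelate(a[s].copy(),b[s].copy()),a[s].mean(),b[s].mean())
"
```

```text
a ((-0.03239268868012957, 0.0053694435511708605), 1.006799494019813) 118.532555 140.06598
d ((0.07543950765850127, 0.050420715008325345), 0.9834937235961357) 85.47569 96.76519
c ((-0.0573023607076486, -0.0018423997717498253), 0.9965130878198478) 118.90929 140.1914
b ((0.03306380418618815, 0.024071959190813175), 0.9971035387263529) 102.64279 122.296875
table ((0.004289657873041364, 0.02152832327874421), 0.9904543131382929) 121.32031 142.94402
```

The cans have not moved (shifts under 0.1 px, only the exposure changed), and the lid is at about 1.49 rad.

```bash
python3 -c "
from rig import arm
print(arm.sign_off())"
```

```text
the job is handed in; nothing more can be done
None
```

The lock box is open, and I handed the job in at about 26 s of the 64 s allowed. I turned the right, middle and left dials to 2, 7 and 4 by pinching their wings. Then I drew the bolt by its lug, swung the lid up by the handle, let go and backed the arm clear.

Last checks:
- **Dials:** The scene view showed 4, 7 and 2 at the index marks. The top view confirmed 7 and 2, but the arm hid the left dial there. When I let go, the tool angles were within about 0.4° of the targets.
- **Bolt:** It was drawn the full 26 mm to its stop, and its nose is seen out of the keeper.
- **Lid:** It stands at about 1.49 rad after letting go, measured from the handle in the top view.
- **Cans:** All four show shifts under 0.1 px between the first and last top views.
- **Forces:** No reading I took at the end of a move passed 26 N, and the tool read almost zero force after backing away.

No check failed. The box lay about 2 mm farther from the robot than I first measured, and I corrected for this after the first grasp.

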